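Turn a lens retaining ring home with the pin wrench that fits

ROBOT

A 6-joint arm with a two-finger parallel gripper is mounted at the origin on the work surface; the furniture and walls round the work are solid. World frame = base frame: x ahead of the robot, y to its left, z up, the work surface at z = 0. Lengths are in m, angles in degrees, forces in N, time in s.
With the tool pointing down it reaches from about 0.375 to 0.9 m from the base axis. Payload 3.1 kg.
Tool frame: the origin (TCP) lies at the very end of the fingers, on their centre line; the grasp point (between the pads) lies 19 mm behind it; z points along the fingers, y is the line along which they close (so a half turn about z gives the same grasp; the last joint's range is limited). The gripper opens to 87 mm and grips with 3 to 60 N. Pads are 19 mm wide; open, the fingers measure 117 mm over their backs; the gripper's body (75 mm by 190 mm) begins 51 mm behind the grasp point.
Start: joints at [63.913, 30.224, 82.088, -0, 67.689, -10.227], TCP at [0.171, 0.601, 0.198] pointing down, gripper open.
Joint ranges: [-176.69, 176.69], [-43.24, 126.21], [12.49, 139.97], [-82, 262], [0, 151.66], [-163.58, 163.58]. Speed limits (degrees/s): [159.86, 159.86, 180, 180, 180, 180].

INTERFACE

Orientations are given as a 3x3 rotation matrix whose columns are the frame's x, y, z axes.
In Python, from rig import bot gives the robot as it stands.
- The arm moves only by the tool move_arm, never from a script. Its argument "increments" is a list of rows, each an object with "xyz": the shift along the tool's x, y, z in mm, a list of three; "roll": the turn about the tool's z in rad; "grip": the opening in per cent of the stroke, from 0 (shut) to 100 (fully open). A call has 1 to 5 rows; each row shifts and turns the commanded pose from where the row before left it, along the tool's axes as they then stand; what a row does not reach is not made up. A row lasts 1/12 s, in which the tool goes at most 41.7 mm and 7.16 degrees, less where a joint would pass 70% of its speed; a pose out of reach is approached as far as the arm can. A call is refused whole if a number of a shift passes 41.7 or a number of a turn 0.125, either way. A call with a gripper value outside its range is refused whole. The fingers move at their own pace and stop on an object; the grip force is fixed at half the most. Time passes only in rows, so rows that do not move let the fingers close. It gives the time, the measured TCP pose, the force, the opening and the grip force at its end, in the units of the state.
- bot.read_state(): the state, without advancing time (a new reading comes with each control period).
- bot.capture(name): name is "side" or "top" or "wrist"; returns (picture, depth): 480x640x3 uint8, red, green, blue; 480x640 float32, m along the optical axis (not along the pixel's ray), 0 where there is no reading.
- bot.camera_model(name): a dict with "intrinsics" (3x3 intrinsics, pixels), "rvec" (rotation vector, rad) and "tvec" (3), from world to camera coordinates, as OpenCV has them; the wrist camera has in their place "tool_from_camera" (4x4, takes a point from camera to tool coordinates, whose origin is the TCP and whose axes are the flange's). Camera axes: x right, y down, z forward; pixel columns grow to the right and rows downward; lengths in m; the calibration is good to about 2 mm. A picture is of the moment at which its call begins: read the wrist's pose just before it. camera_model takes no time and is no camera call.
- bot.hand_in(): hands the job in; it is judged then, once.
Trained networks look in the newest picture that a camera, given by its name, has taken for a name from the list of things; names that differ only in an ending like _2 or _b are one class to them, and where a whole thing is asked for, a point or a joint stands for the part that bears it (a point fixed in the world has none). Each returns a list of dicts, best first, with "conf" (0 to 1); they miss things now and then, are a little off and sometimes report something else, mostly with a low value. They report only what shows in the picture. A call takes as long as a camera call. They do not tell look-alikes from the thing itself.
- bot.spot_in(label, camera): "at" ([x, y, z] in m, in the coordinates of the camera as it stood for that picture, good to about 4 mm: the middle of the surface that is visible of it).
- bot.trace(label, camera): "mask" (480x640 bool, what is visible of it).
The state is a dict: "time_s": time; "joint_positions": joint angles; "qvel": joint speeds; "tau": joint torques, N m; "position": TCP position; "tcp_rot": TCP orientation; "force": force on the tool from outside, world axes, zero at the start; "moment": the same for the moment, N m; "opening": opening from 0.0 (shut) to 1.0 (fully open); "grasp_force": force on a finger pad.
Only numpy, scipy, OpenCV 4.12 (cv2) and the standard library are available. Lean on these libraries where they do the work, as an engineer would, in place of code of your own. Each camera call takes 0.05 s, during which the arm holds its last target. There are 200 camera calls.

TASK

Take the pin wrench that fits the brass retaining ring of the lens cell, set both of its pins fully into the ring's two holes, and then turn the ring clockwise with it until the ring's red mark meets the red mark on the grey housing. Let go of the wrench and leave it standing seated in the ring; leave the other wrench in its stand.

Things in the scene. Friction and masses are not known exactly. Their poses are not given: they have to be found in the camera images.
- wrench_wide_grip (a point): Blue pin wrench, fits the ring. Point: handle centre. z up; x along the pin line (half turn: same). Handle 16 mm thick (y), 40 wide (x), 60 tall, on a bridge 88 x 26 x 12 mm; under it two 9 mm tapered pins, 14 mm long, at x = +-36 mm, tips 56 mm below the point. Starts upright in a fixed black stand 22 mm high, pins in a slot, bridge on the stand's top: lift 20 mm straight up to clear. 0.2 kg.
- wrench_narrow_grip (a point): Yellow-handled pin wrench, too narrow for the ring: pins only 36 mm apart, bridge 52 mm long; else like the blue one and in a stand like its (both handle tops 94 mm above the plate). The two may change places. Point: handle centre; z up, x along the pin line.
- ring_face (a point): Centre of the top face of the brass ring (100 mm outside, 44 inside, 16 thick), 46 mm above the plate, level in a fixed round grey lens housing (128 mm wide, rim 2 mm below this face). Turns with the ring: z up, y to the ring's red mark, x through the two 18 mm pin holes, at x = +-36 mm. Wrench seated: its bridge lies on this face, handle centre 42 mm above it, 7 degrees of free play either way.
- retaining_ring (a joint): Turn of the ring about its vertical axis, rad, positive clockwise seen from above. 0: its red mark meets the red mark on the housing's rim. Starts at -0.95 to -0.65 (mark 37 to 54 degrees anticlockwise of the housing's); limits -1.3 and 0.5. Friction about 0.1 N m; stays where it is left.
Things that resemble listed ones, but are neither listed nor needed, are in the scene too. Leave any orange, purple or turquoise look-alike of the part that bears wrench_wide_grip alone.

How it is judged (in metres and radians):
On the way, in this order (a step that is already met when the one before it is completed fails the run):
1. both pins of the blue wrench are in the ring's holes while the ring is still unturned (joint below -0.45 rad) (horizontal distance between wrench_wide_grip and ring_face below 0.01 m and z of wrench_wide_grip in the frame of ring_face below 0.047 m and angle between the x axis of wrench_wide_grip and the x axis of ring_face, either way round below 0.25 rad and angle between wrench_wide_grip's own z axis and vertical below 0.17 rad and value of joint retaining_ring below -0.45 rad), for 0.2 s.
2. the ring is turned until its mark meets the housing's, pins still in the holes (horizontal distance between wrench_wide_grip and ring_face below 0.01 m and z of wrench_wide_grip in the frame of ring_face below 0.047 m and angle between the x axis of wrench_wide_grip and the x axis of ring_face, either way round below 0.25 rad and angle between wrench_wide_grip's own z axis and vertical below 0.17 rad and value of joint retaining_ring between -0.21 and 0.21 rad), for 0.2 s.
At the end, for the whole second after the job is handed in: The ring's mark is within 12 degrees (0.21 rad) of the housing's mark, the blue wrench stands upright (within 10 degrees) with both pins at least 9 mm deep in the ring's holes, centred within 10 mm and in line with them, released and at rest (all of step 2 and velocity of joint retaining_ring between -0.05 and 0.05 rad/s); the robot touches nothing.
It fails at once if the yellow wrench is moved more than 30 mm (distance of wrench_narrow_grip from where it was at the start of the episode above 0.03 m).
It also fails if it takes over 43 s, if anything falls off the work surface, if the arm or the gripper's body presses on something with over 40 N, if the wrist force passes 120 N, or if a joint passes its speed limit or range.

## Working session

There is one attempt and no reset: what is moved stays moved. The work goes in short steps, Python scripts to look and compute and a tool call to move; the robot and the scene stay as the last step left them, time stands still between calls to the robot, and variables do not carry over. Pictures are saved under pics/ and viewed, at most 10 in all, crops included, and the job is handed in when it is done.

Besides the shell and the picture viewer there is one more tool, called by a JSON object that holds its "method" and its "body". move_arm: Moves the arm, as the interface text tells. Its arguments: {"type":"object","properties":{"increments":{"type":"array"}},"required":["increments"]}

```bash
mkdir -p pics
cat > h.py <<'E'
import numpy as np, cv2
from rig import bot
def cam2world(name, st=None):
    m=bot.camera_model(name)
    if name=='wrist':
        T=np.eye(4);T[:3,:3]=np.array(st['tcp_rot']).reshape(3,3);T[:3,3]=st['position']
        return T@np.array(m['tool_from_camera']),np.array(m['intrinsics'])
    R,_=cv2.Rodrigues(np.array(m['rvec'],float));T=np.eye(4);T[:3,:3]=R.T;T[:3,3]=-R.T@np.array(m['tvec'],float).ravel()
    return T,np.array(m['intrinsics'])
def cloud(d,T,K):
    v,u=np.mgrid[:480,:640]
    P=np.stack([(u-K[0,2])/K[0,0]*d,(v-K[1,2])/K[1,1]*d,d],-1)
    return P@T[:3,:3].T+T[:3,3]
def proj(p,T,K):
    c=T[:3,:3].T@(np.array(p)-T[:3,3]);return (K@c)[:2]/c[2]
def save(n,im): cv2.imwrite('pics/'+n,im[...,::-1])
E
python3 - <<'E'
from h import *
ims=[]
for n in ['top','side']:
    im,d=bot.capture(n);ims.append(im)
    T,K=cam2world(n);P=cloud(d,T,K)
    np.savez(n+'.npz',im=im,d=d,P=P)
    for l in ['wrench_wide_grip','wrench_narrow_grip','ring_face','retaining_ring']:
        for r in bot.spot_in(l,n)[:4]:
            w=T[:3,:3]@np.array(r['at'])+T[:3,3];print(n,l,round(r['conf'],2),w.round(3),proj(w,T,K).round())
save('a.png',cv2.resize(np.vstack(ims),None,fx=.62,fy=.62,interpolation=cv2.INTER_AREA)); save('top.png',ims[0])
s=bot.read_state();print(s['time_s'],s['position'],s['tcp_rot'])
E
```

```text
top wrench_wide_grip 0.93 [0.468 0.127 0.034] [298. 295.]
top wrench_wide_grip 0.9 [0.603 0.121 0.026] [303. 229.]
top wrench_wide_grip 0.9 [0.675 0.225 0.03 ] [253. 192.]
top wrench_wide_grip 0.85 [ 0.505 -0.142  0.029] [433. 280.]
top wrench_narrow_grip 0.77 [ 0.481 -0.027  0.078] [378. 290.]
top ring_face 0.96 [0.482 0.324 0.042] [197. 285.]
top retaining_ring 0.84 [0.483 0.324 0.046] [197. 285.]
side wrench_wide_grip 0.76 [0.613 0.132 0.037] [293. 280.]
side wrench_wide_grip 0.74 [ 0.512 -0.133  0.043] [356. 188.]
side wrench_wide_grip 0.74 [ 0.641 -0.081  0.03 ] [289. 208.]
side wrench_wide_grip 0.73 [0.689 0.248 0.037] [235. 332.]
side wrench_narrow_grip 0.94 [ 0.488 -0.022  0.06 ] [370. 214.]
side ring_face 0.86 [0.486 0.332 0.048] [375. 376.]
side retaining_ring 0.92 [0.487 0.33  0.046] [375. 376.]
0.5 [0.17073798 0.60117054 0.19760685] [[-9.61937451e-01  2.73269718e-01 -3.75352348e-05]
 [ 2.73269720e-01  9.61937448e-01 -7.81773989e-05]
 [ 1.47430323e-05 -8.54590109e-05 -9.99999996e-01]]
```

View pics/top.png

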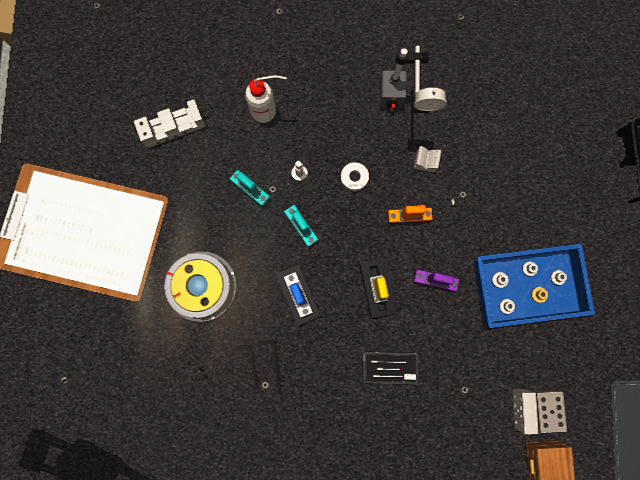

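View pics/a.png

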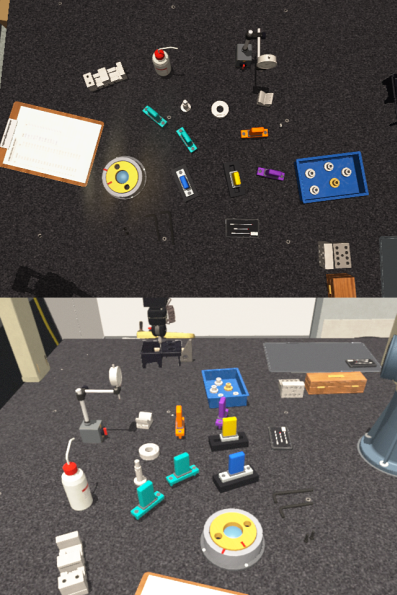

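The top view shows these look-alikes: turquoise at (250,187) and (301,225), orange at (410,214), purple at (437,280) and yellow at (380,288). The blue-handled wrench is at (298,295), so I choose that one. The ring is at (198,285), with its holes at about (188,269) and (204,301). Its own red mark is at (176,295), and the housing's is at (169,273).

Run:
```python
from h import *
z=np.load('top.npz');im,P=z['im'],z['P'];T,K=cam2world('top')
save('crop.png',cv2.resize(im[230:340,140:420],None,fx=2.8,fy=2.8,interpolation=cv2.INTER_CUBIC))
hsv=cv2.cvtColor(im,cv2.COLOR_RGB2HSV);h,s,v=cv2.split(hsv)
def onplane(uv,zp):
    r=T[:3,:3]@np.linalg.inv(K)@np.array([uv[0],uv[1],1.]);t=(zp-T[2,3])/r[2];return T[:3,3]+t*r
box=np.zeros(im.shape[:2],bool);box[260:325,270:325]=1
m=box&(h>100)&(h<130)&(s>120)&(P[...,2]>.085)
pts=P[m];c=np.median(pts,0);print('blue top',m.sum(),c,P[m].mean(0))
r=cv2.minAreaRect((pts[:,:2]*1000).astype(np.float32));print('rect',r)
w=np.linalg.svd(pts[:,:2]-pts[:,:2].mean(0))[2][0];print('x dir deg',np.degrees(np.arctan2(w[1],w[0]))%180)
b=box&(s<60)&(v>120)&(P[...,2]>.02)&(P[...,2]<.045);q=P[b]
print('bridge',b.sum(),cv2.minAreaRect((q[:,:2]*1000).astype(np.float32)),np.median(q[:,2]))
# ring
rb=np.zeros_like(box);rb[245:325,160:240]=1
y=rb&(h>18)&(h<38)&(s>100)&(v>100)
cs=max(cv2.findContours(y.astype(np.uint8),cv2.RETR_EXTERNAL,cv2.CHAIN_APPROX_NONE)[0],key=cv2.contourArea)
e=cv2.fitEllipse(cv2.convexHull(cs));print('ring ell',e,'world',onplane(e[0],.046), 'z',np.median(P[y][:,2]))
rc=onplane(e[0],.046)
red=rb&((h<8)|(h>172))&(s>120)&(v>60)
n,l,st,ce=cv2.connectedComponentsWithStats(red.astype(np.uint8))
for i in range(1,n):
    w=onplane(ce[i],.045)-rc;print('red',ce[i],st[i,4],np.hypot(*w[:2]),np.degrees(np.arctan2(w[1],w[0])))
dk=rb&(v<90)
n,l,st,ce=cv2.connectedComponentsWithStats(dk.astype(np.uint8))
for i in range(1,n):
    w=onplane(ce[i],.045)-rc
    if st[i,4]>10 and np.hypot(*w[:2])<.05: print('dark',ce[i],st[i,4],np.hypot(*w[:2]),np.degrees(np.arctan2(w[1],w[0])))
```

```text
blue top 177 [0.4703288  0.12670792 0.09235053] [0.46963143 0.12677602 0.09229613]
rect ((469.9403381347656, 126.9451675415039), (39.70973587036133, 15.590060234069824), 24.485233306884766)
x dir deg 24.67527236767708
bridge 319 ((469.88690185546875, 127.72309875488281), (87.3410873413086, 26.896713256835938), 24.67827796936035) 0.03334529559023536
ring ell ((196.3856964111328, 284.9228210449219), (50.99156188964844, 52.608741760253906), 55.92921829223633) world [0.48270675 0.32528726 0.046     ] z 0.04482147709530082
red [169.27777778 273.38888889] 18 0.058443550177700934 68.7118712271033
red [176.5 294.5] 12 0.04259663380431411 117.35499877164416
dark [201.44498322 283.83625513] 2681 0.009818025281365507 -75.73750362105714
dark [188.55813953 268.55813953] 43 0.03612235958884243 28.707911375005125
dark [194.0625 276.1875] 16 0.01793617251554004 18.629901748172184
dark [188.75 289.25] 16 0.017046996495376266 120.94297093397894
dark [204.19148936 301.36170213] 47 0.03565867689278045 -152.0306283239043
```

View pics/crop.png

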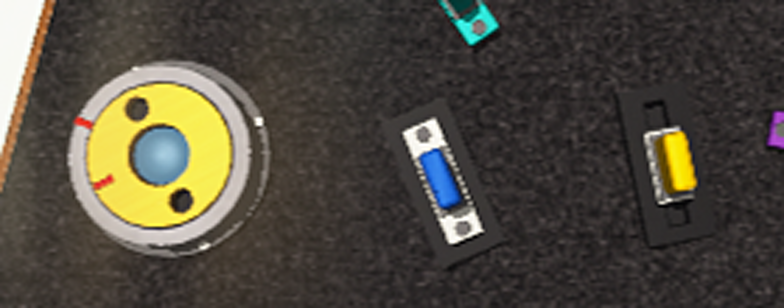

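The crop confirms it: the blue wrench has the long white bridge at crop pixel (442,180) and sits in its own stand. The yellow one's bridge is short. The ring still has about 49° to go clockwise. I'm moving above the blue wrench now.

{"method": "move_arm", "body": {"increments": [{"xyz": [-27.8, -25, 0], "roll": 0, "grip": 100}, {"xyz": [-27.8, -25, 0], "roll": 0, "grip": 100}, {"xyz": [-27.8, -25, 0], "roll": 0, "grip": 100}, {"xyz": [-27.8, -25, 0], "roll": 0, "grip": 100}, {"xyz": [-27.8, -25, 0], "roll": 0, "grip": 100}]}}

```text
time_s: 0.92
position: [0.2709, 0.4416, 0.1978]
tcp_rot: [[-0.962, 0.272, 0.0], [0.272, 0.962, 0.0], [-0.0, 0.0, -1.0]]
force: [1.0, 0.1, 0.0]
opening: 1.0
grasp_force: 0.0
```

{"method": "move_arm", "body": {"increments": [{"xyz": [-27.8, -25, 0], "roll": 0, "grip": 100}, {"xyz": [-27.8, -25, 0], "roll": 0, "grip": 100}, {"xyz": [-27.8, -25, 0], "roll": 0, "grip": 100}, {"xyz": [-27.8, -25, 0], "roll": 0, "grip": 100}, {"xyz": [-27.8, -25, 0], "roll": 0, "grip": 100}]}}

```text
time_s: 1.33
position: [0.3707, 0.2832, 0.198]
tcp_rot: [[-0.962, 0.273, 0.001], [0.273, 0.962, 0.0], [-0.001, 0.001, -1.0]]
force: [0.8, 0.5, 0.6]
opening: 1.002
grasp_force: 0.0
```

{"method": "move_arm", "body": {"increments": [{"xyz": [-27.8, -25, 0], "roll": 0, "grip": 100}, {"xyz": [-27.8, -25, 0], "roll": 0, "grip": 100}, {"xyz": [-27.8, -25, 0], "roll": 0, "grip": 100}, {"xyz": [-27.8, -25, 0], "roll": 0, "grip": 100}, {"xyz": [-27.8, -25, 0], "roll": 0, "grip": 100}]}}

```text
time_s: 1.75
position: [0.4703, 0.1248, 0.198]
tcp_rot: [[-0.962, 0.274, 0.001], [0.274, 0.962, 0.0], [-0.001, 0.0, -1.0]]
force: [-0.2, -0.1, -0.9]
opening: 1.003
grasp_force: 0.0
```

{"method": "move_arm", "body": {"increments": [{"xyz": [0, 0, 0], "roll": -0.12, "grip": 100}, {"xyz": [0, 0, 0], "roll": -0.12, "grip": 100}, {"xyz": [0, 0, 0], "roll": -0.12, "grip": 100}, {"xyz": [0, 0, 0], "roll": -0.12, "grip": 100}, {"xyz": [0, 0, 0], "roll": -0.12, "grip": 100}]}}

```text
time_s: 2.17
position: [0.4696, 0.1263, 0.1978]
tcp_rot: [[-0.947, -0.323, 0.0], [-0.323, 0.947, 0.0], [-0.0, -0.0, -1.0]]
force: [0.7, -0.9, -0.6]
opening: 1.002
grasp_force: 0.0
```

{"method": "move_arm", "body": {"increments": [{"xyz": [0, 0, 0], "roll": -0.108, "grip": 100}, {"xyz": [0, 0, 0], "roll": 0, "grip": 100}, {"xyz": [0, 0, 0], "roll": 0, "grip": 100}]}}

```text
time_s: 2.42
position: [0.4695, 0.1265, 0.1978]
tcp_rot: [[-0.91, -0.415, 0.0], [-0.415, 0.91, 0.0], [-0.0, -0.0, -1.0]]
force: [-0.5, 0.6, -0.5]
opening: 1.001
grasp_force: 0.0
```

Run:
```python
from h import *
s=bot.read_state();im,d=bot.capture('wrist');T,K=cam2world('wrist',s);P=cloud(d,T,K);save('w1.png',im)
h,sa,v=cv2.split(cv2.cvtColor(im,cv2.COLOR_RGB2HSV))
m=(h>100)&(h<130)&(sa>120)&(P[...,2]>.085)&(P[...,2]<.11)&(np.hypot(P[...,0]-.47,P[...,1]-.127)<.04)
pts=P[m]
print(m.sum(), cv2.minAreaRect((pts[:,:2]*1000).astype(np.float32)) if m.sum() else '',np.median(P[m],0) if m.sum() else '')
```

```text
350 ((463.3121337890625, 126.14456939697266), (26.01592254638672, 14.68535327911377), 24.890695571899414) [0.45936334 0.1239898  0.09436766]
```

View pics/w1.png

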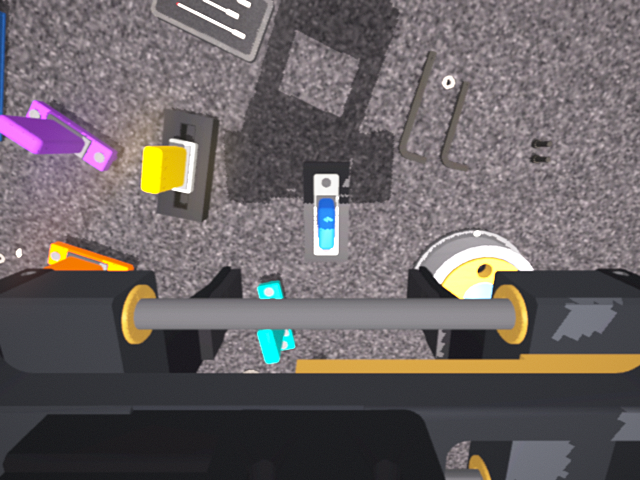

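The wrist view shows the blue handle at (326,225), centred between the fingers and in line with them. I'm descending.

{"method": "move_arm", "body": {"increments": [{"xyz": [0, 1, 35], "roll": 0, "grip": 100}, {"xyz": [0, 0, 35], "roll": 0, "grip": 100}, {"xyz": [0, 0, 30], "roll": 0, "grip": 100}, {"xyz": [0, 0, 25], "roll": 0, "grip": 100}, {"xyz": [0, 0, 15], "roll": 0, "grip": 100}]}}

```text
time_s: 2.88
position: [0.4676, 0.1274, 0.0553]
tcp_rot: [[-0.909, -0.416, -0.004], [-0.416, 0.909, -0.0], [0.003, 0.001, -1.0]]
force: [-0.7, -0.9, -0.2]
opening: 0.993
grasp_force: 0.0
```

{"method": "move_arm", "body": {"increments": [{"xyz": [0, 0, 11], "roll": 0, "grip": 100}, {"xyz": [0, 0, 0], "roll": 0, "grip": 0}, {"xyz": [0, 0, 0], "roll": 0, "grip": 0}, {"xyz": [0, 0, 0], "roll": 0, "grip": 0}, {"xyz": [0, 0, 0], "roll": 0, "grip": 0}]}}

```text
time_s: 3.3
position: [0.4699, 0.1275, 0.0476]
tcp_rot: [[-0.909, -0.418, 0.002], [-0.418, 0.909, 0.0], [-0.002, -0.001, -1.0]]
force: [-0.2, -1.0, -1.0]
opening: 0.785
grasp_force: 0.0
```

{"method": "move_arm", "body": {"increments": [{"xyz": [0, 0, 0], "roll": 0, "grip": 0}, {"xyz": [0, 0, 0], "roll": 0, "grip": 0}, {"xyz": [0, 0, 0], "roll": 0, "grip": 0}, {"xyz": [0, 0, 0], "roll": 0, "grip": 0}, {"xyz": [0, 0, 0], "roll": 0, "grip": 0}]}}

```text
time_s: 3.72
position: [0.4691, 0.1274, 0.0468]
tcp_rot: [[-0.908, -0.418, 0.0], [-0.418, 0.908, 0.0], [-0.0, -0.0, -1.0]]
force: [0.1, -0.8, 0.6]
opening: 0.401
grasp_force: 0.0
```

{"method": "move_arm", "body": {"increments": [{"xyz": [0, 0, 0], "roll": 0, "grip": 0}, {"xyz": [0, 0, 0], "roll": 0, "grip": 0}, {"xyz": [0, 0, 0], "roll": 0, "grip": 0}, {"xyz": [0, 0, 0], "roll": 0, "grip": 0}, {"xyz": [0, 0, 0], "roll": 0, "grip": 0}]}}

```text
time_s: 4.13
position: [0.4689, 0.1275, 0.0466]
tcp_rot: [[-0.908, -0.418, -0.0], [-0.418, 0.908, 0.0], [0.0, 0.0, -1.0]]
force: [-0.0, 0.8, -0.4]
opening: 0.183
grasp_force: 30.0
```

{"method": "move_arm", "body": {"increments": [{"xyz": [0, 0, 0], "roll": 0, "grip": 0}, {"xyz": [0, 0, 0], "roll": 0, "grip": 0}, {"xyz": [0, 0, -5], "roll": 0, "grip": 0}, {"xyz": [0, 0, -10], "roll": 0, "grip": 0}, {"xyz": [0, 0, -10], "roll": 0, "grip": 0}]}}

```text
time_s: 4.55
position: [0.4682, 0.1273, 0.0716]
tcp_rot: [[-0.908, -0.418, -0.002], [-0.418, 0.908, -0.0], [0.002, 0.001, -1.0]]
force: [0.2, -0.4, -2.3]
opening: 0.182
grasp_force: 30.0
```

{"method": "move_arm", "body": {"increments": [{"xyz": [0, 0, -12], "roll": 0, "grip": 0}, {"xyz": [0, 0, -12], "roll": 0, "grip": 0}, {"xyz": [0, 0, -12], "roll": 0, "grip": 0}, {"xyz": [0, 0, -10], "roll": 0, "grip": 0}, {"xyz": [0, 0, -9], "roll": 0, "grip": 0}]}}

```text
time_s: 4.97
position: [0.4687, 0.1274, 0.1274]
tcp_rot: [[-0.908, -0.418, -0.0], [-0.418, 0.908, -0.0], [0.0, -0.0, -1.0]]
force: [-0.7, 0.3, -2.6]
opening: 0.185
grasp_force: 30.0
```

{"method": "move_arm", "body": {"increments": [{"xyz": [-10, 19, 0], "roll": 0, "grip": 0}, {"xyz": [-14.7, 26, 0], "roll": 0, "grip": 0}, {"xyz": [-15, 28, 0], "roll": 0, "grip": 0}, {"xyz": [-15, 28, 0], "roll": 0, "grip": 0}, {"xyz": [-15, 28, 0], "roll": 0, "grip": 0}]}}

```text
time_s: 5.38
position: [0.4779, 0.2748, 0.1267]
tcp_rot: [[-0.909, -0.418, -0.001], [-0.418, 0.909, -0.0], [0.001, -0.0, -1.0]]
force: [0.1, 0.1, -2.8]
opening: 0.181
grasp_force: 29.9
```

{"method": "move_arm", "body": {"increments": [{"xyz": [-15, 26, 0], "roll": 0, "grip": 0}, {"xyz": [-10, 19, 0], "roll": 0, "grip": 0}, {"xyz": [0, 0, 0], "roll": -0.03, "grip": 0}, {"xyz": [0, 0, 0], "roll": -0.028, "grip": 0}, {"xyz": [0, 0, 0], "roll": 0, "grip": 0}]}}

```text
time_s: 5.8
position: [0.4815, 0.3254, 0.1263]
tcp_rot: [[-0.882, -0.472, -0.001], [-0.472, 0.882, -0.001], [0.002, -0.0, -1.0]]
force: [-0.5, 0.1, -2.9]
opening: 0.185
grasp_force: 30.0
```

Run:
```python
from h import *
s=bot.read_state();im,d=bot.capture('wrist');T,K=cam2world('wrist',s);print(s['position'],s['tcp_rot'],s['force'])
np.savez('w2.npz',im=im,d=d,T=T,K=K)
t,_=bot.capture('side');tt,_=bot.capture('top')
o=np.zeros((480,780,3),np.uint8);o[:,:480]=cv2.resize(im,(480,360))[0:0] if 0 else 0
o[:360,:480]=cv2.resize(im,(480,360),interpolation=cv2.INTER_AREA)
o[:240,480:]=cv2.resize(t[290:450,280:480],(300,240));o[240:,480:]=cv2.resize(tt[220:380,110:310],(300,240))
save('b.png',o)
```

```text
[0.48147092 0.32540845 0.12626743] [[-8.81860466e-01 -4.71508601e-01 -1.32575454e-03]
 [-4.71507988e-01  8.81861461e-01 -7.61981340e-04]
 [ 1.52841259e-03 -4.68573638e-05 -9.99998831e-01]] [-0.54644795  0.12577828 -2.85587359]
```

View pics/b.png

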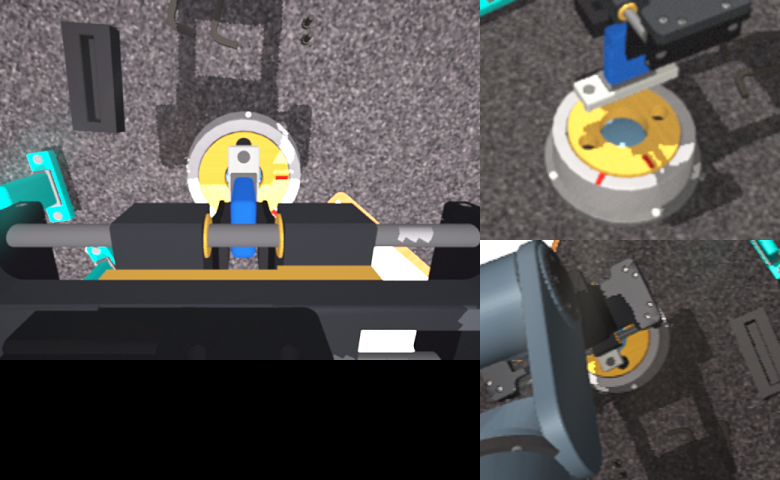

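The wrist view shows the near hole at about (244,142) just behind the bridge end, in line with the pin bolt at (244,157). The side view shows the bridge lying along the hole line. I'm lowering it.

{"method": "move_arm", "body": {"increments": [{"xyz": [0, 0, 10], "roll": 0, "grip": 0}, {"xyz": [0, 0, 12], "roll": 0, "grip": 0}, {"xyz": [0, 0, 10], "roll": 0, "grip": 0}, {"xyz": [0, 0, 7], "roll": 0, "grip": 0}, {"xyz": [0, 0, 0], "roll": 0, "grip": 0}]}}

```text
time_s: 6.37
position: [0.4809, 0.3242, 0.0855]
tcp_rot: [[-0.883, -0.469, -0.004], [-0.469, 0.883, -0.002], [0.004, 0.0, -1.0]]
force: [0.1, -0.5, -2.7]
opening: 0.18
grasp_force: 30.0
```

{"method": "move_arm", "body": {"increments": [{"xyz": [0, 0, 2], "roll": 0, "grip": 0}, {"xyz": [0, 0, 2], "roll": 0, "grip": 0}, {"xyz": [0, 0, 2], "roll": 0, "grip": 0}, {"xyz": [0, 0, 0], "roll": 0, "grip": 0}]}}

```text
time_s: 6.7
position: [0.4824, 0.3251, 0.0816]
tcp_rot: [[-0.883, -0.47, 0.0], [-0.47, 0.883, 0.0], [-0.0, -0.0, -1.0]]
force: [-0.2, 0.1, -2.3]
opening: 0.186
grasp_force: 30.0
```

Already 3 mm below the ring's face level with no contact force, so I carry on.

{"method": "move_arm", "body": {"increments": [{"xyz": [0, 0, 2.5], "roll": 0, "grip": 0}, {"xyz": [0, 0, 2.5], "roll": 0, "grip": 0}, {"xyz": [0, 0, 2], "roll": 0, "grip": 0}, {"xyz": [0, 0, 1], "roll": 0, "grip": 0}, {"xyz": [0, 0, 0], "roll": 0, "grip": 0}]}}

```text
time_s: 7.12
position: [0.4821, 0.325, 0.0733]
tcp_rot: [[-0.883, -0.47, -0.001], [-0.47, 0.883, -0.0], [0.001, 0.0, -1.0]]
force: [0.0, 0.1, -2.1]
opening: 0.183
grasp_force: 30.0
```

{"method": "move_arm", "body": {"increments": [{"xyz": [0, 0, 1], "roll": 0, "grip": 0}, {"xyz": [0, 0, 1], "roll": 0, "grip": 0}, {"xyz": [0, 0, 0], "roll": 0, "grip": 0}]}}

```text
time_s: 7.37
position: [0.4822, 0.325, 0.0715]
tcp_rot: [[-0.883, -0.47, -0.0], [-0.47, 0.883, -0.0], [0.0, 0.0, -1.0]]
force: [0.7, 0.7, -3.1]
opening: 0.176
grasp_force: 30.0
```

Seated to within about 1 mm. Next I turn clockwise (positive roll).

{"method": "move_arm", "body": {"increments": [{"xyz": [0, 0, 0], "roll": 0, "grip": 0}, {"xyz": [0, 0, 0], "roll": 0, "grip": 0}, {"xyz": [0, 0, 0], "roll": 0.04, "grip": 0}, {"xyz": [0, 0, 0], "roll": 0.06, "grip": 0}, {"xyz": [0, 0, 0], "roll": 0.06, "grip": 0}]}}

```text
time_s: 7.78
position: [0.4821, 0.326, 0.0717]
tcp_rot: [[-0.947, -0.32, -0.0], [-0.32, 0.947, 0.002], [-0.0, 0.002, -1.0]]
force: [-0.2, 2.2, -2.6]
opening: 0.18
grasp_force: 30.0
```

{"method": "move_arm", "body": {"increments": [{"xyz": [0, 0, 0], "roll": 0.06, "grip": 0}, {"xyz": [0, 0, 0], "roll": 0.06, "grip": 0}, {"xyz": [0, 0, 0], "roll": 0.06, "grip": 0}, {"xyz": [0, 0, 0], "roll": 0.06, "grip": 0}, {"xyz": [0, 0, 0], "roll": 0.06, "grip": 0}]}}

```text
time_s: 8.2
position: [0.482, 0.3263, 0.0718]
tcp_rot: [[-1.0, -0.026, -0.0], [-0.026, 1.0, 0.002], [0.0, 0.002, -1.0]]
force: [-0.4, 2.3, -3.2]
opening: 0.182
grasp_force: 30.0
```

{"method": "move_arm", "body": {"increments": [{"xyz": [0, 0, 0], "roll": 0.06, "grip": 0}, {"xyz": [0, 0, 0], "roll": 0.06, "grip": 0}, {"xyz": [0, 0, 0], "roll": 0.06, "grip": 0}, {"xyz": [0, 0, 0], "roll": 0.06, "grip": 0}, {"xyz": [0, 0, 0], "roll": 0.06, "grip": 0}]}}

```text
time_s: 8.62
position: [0.4821, 0.3266, 0.0719]
tcp_rot: [[-0.963, 0.271, 0.0], [0.271, 0.963, 0.003], [0.001, 0.003, -1.0]]
force: [-0.6, 3.6, -2.2]
opening: 0.186
grasp_force: 30.0
```

{"method": "move_arm", "body": {"increments": [{"xyz": [0, 0, 0], "roll": 0.06, "grip": 0}, {"xyz": [0, 0, 0], "roll": 0.06, "grip": 0}, {"xyz": [0, 0, 0], "roll": 0.06, "grip": 0}, {"xyz": [0, 0, 0], "roll": 0.03, "grip": 0}, {"xyz": [0, 0, 0], "roll": 0, "grip": 0}]}}

```text
time_s: 9.03
position: [0.4821, 0.3266, 0.0719]
tcp_rot: [[-0.886, 0.463, 0.0], [0.463, 0.886, 0.003], [0.001, 0.002, -1.0]]
force: [-1.5, 3.8, -2.3]
opening: 0.181
grasp_force: 30.0
```

Run:
```python
from h import *
s=bot.read_state();print(s['position'],s['force'],s['moment'],s['opening'])
im,d=bot.capture('wrist');t,_=bot.capture('side')
save('c.png',np.hstack([cv2.resize(im[100:420,160:480],(400,400)),cv2.resize(t[290:450,290:450],(400,400))]))
```

```text
[0.48212932 0.32655838 0.07191109] [-1.51146678  3.81543728 -2.28329546] [0.98957606 0.34292003 0.10708667] 0.18142148272516906
```

View pics/c.png

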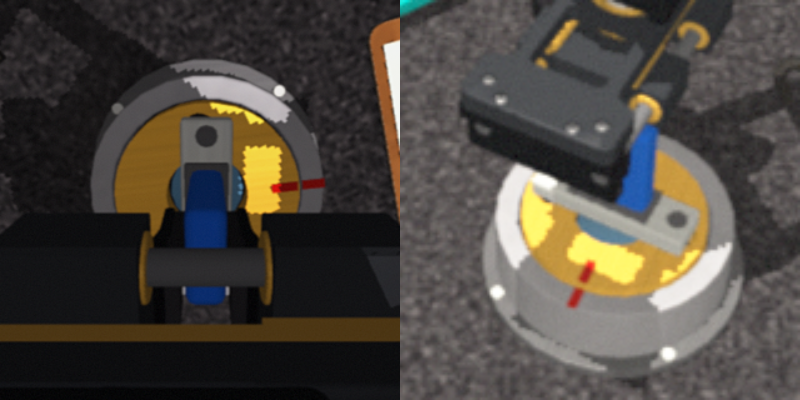

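Both views show the ring's red mark meeting the housing's: wrist crop (275–325,185) and side crop (580,285). The bridge is flat on the ring. I'm opening the fingers and backing up.

{"method": "move_arm", "body": {"increments": [{"xyz": [0, 0, 0], "roll": 0, "grip": 60}, {"xyz": [0, 0, 0], "roll": 0, "grip": 60}, {"xyz": [0, 0, 0], "roll": 0, "grip": 60}, {"xyz": [0, 0, 0], "roll": 0, "grip": 60}, {"xyz": [0, 0, 0], "roll": 0, "grip": 60}]}}

```text
time_s: 9.55
position: [0.4826, 0.3246, 0.0718]
tcp_rot: [[-0.887, 0.463, 0.0], [0.463, 0.887, -0.0], [-0.001, -0.0, -1.0]]
force: [0.3, 0.2, -0.3]
opening: 0.472
grasp_force: 0.0
```

{"method": "move_arm", "body": {"increments": [{"xyz": [0, 0, 0], "roll": 0, "grip": 60}, {"xyz": [0, 0, 0], "roll": 0, "grip": 60}, {"xyz": [0, 0, -10], "roll": 0, "grip": 60}, {"xyz": [0, 0, -20], "roll": 0, "grip": 60}, {"xyz": [0, 0, -25], "roll": 0, "grip": 60}]}}

```text
time_s: 9.97
position: [0.481, 0.3244, 0.1263]
tcp_rot: [[-0.887, 0.462, -0.004], [0.462, 0.887, -0.002], [0.002, -0.003, -1.0]]
force: [-0.1, 0.3, 0.5]
opening: 0.601
grasp_force: 0.0
```

{"method": "move_arm", "body": {"increments": [{"xyz": [0, 0, -30], "roll": 0, "grip": 60}, {"xyz": [0, 0, -30], "roll": 0, "grip": 60}, {"xyz": [0, 0, -20], "roll": 0, "grip": 60}, {"xyz": [0, 0, 0], "roll": 0, "grip": 60}, {"xyz": [0, 0, 0], "roll": 0, "grip": 60}]}}

```text
time_s: 10.38
position: [0.483, 0.3254, 0.2087]
tcp_rot: [[-0.887, 0.462, 0.004], [0.462, 0.887, 0.001], [-0.003, 0.003, -1.0]]
force: [0.6, -0.1, -0.1]
opening: 0.601
grasp_force: 0.0
```

Run:
```python
from h import *
s=bot.read_state();print(s['position'],s['force'])
im,d=bot.capture('wrist');t,_=bot.capture('side')
save('d.png',np.hstack([cv2.resize(im,(440,330)),cv2.resize(t[290:450,280:453],(360,330))]))
```

```text
[0.48304657 0.32543454 0.2086769 ] [ 0.57762996 -0.12479721 -0.05039542]
```

View pics/d.png

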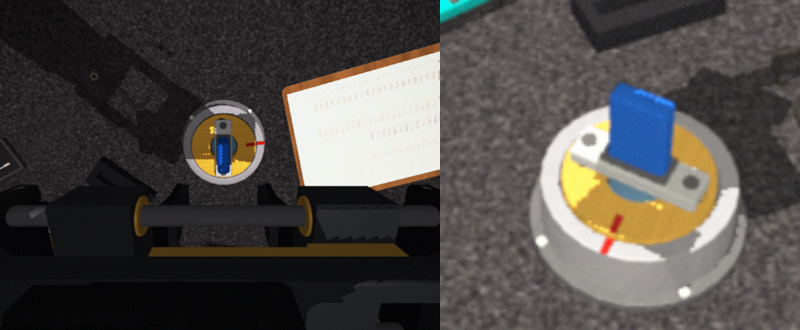

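The wrench stands upright and seated in the ring, at (640,130) in the side crop. The red marks line up at (612,235), and the gripper is clear.

```bash
python3 -c "
from rig import bot
print(bot.hand_in())"
```

```text
the job is handed in; nothing more can be done
None
```

I seated the blue wrench in the ring, turned the ring clockwise until the red marks met, let go with the wrench standing seated, left the yellow wrench untouched, and handed the job in; no verdict came back.

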